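# Feed one culture dish from the magazine and hold it up level

## Task

Get one culture dish from the dish feeder: pull the black knob of its feed slide all the way out until it clicks, so that the lowest dish drops, then push the knob fully home again so that this dish comes out on the steel ledge at the other end. Let go of the knob, take the delivered dish by its sides, lift it off the ledge and finish holding it still and level about 20 cm above the bench, right way up, for the colony check; do not put it down. Feed only this one dish, and leave the other things on the bench alone.

Things in the scene. Friction and masses are not known exactly. Their poses are not given: they have to be found in the camera images.
- feeder: dish feeder, fixed: aluminium channel 92 mm wide (x), y -40 to +80 mm, with a magazine of six steel rods and a ring on top (79 mm across, 115 mm high). Origin on the bench under the magazine's axis, z up. y runs along the feed slide: knob at +y, delivery ledge at -y. Channel floor 30 mm above the bench. A spring plunger sticks out at the -x side to x = -54, y = +60, z = 36 mm
- feed_slide (a joint): travel of the feed slide along the feeder's +y, m: 0 home, 0.100 fully out (hard stops). A ball detent clicks in at each end: about 11 N to leave it (first 6 mm), 2 to 4 N between. At home the stack rests on the slide, 40 mm above the bench. Only fully out (beyond 0.097) the lowest dish drops to the channel floor; pushing home shoves it out at -y and bears the next dish
- knob (a point): centre of the slide's black turned knob: 26 mm diameter, 20 mm long, axis along the feeder's y, 36 mm above the bench; moves with the slide (feeder y = +110 mm at home, +210 mm out). Nothing stands beside it: pinch it from above, fingers closing along the feeder's x
- delivery (a point): point on top of the steel ledge where the centre of a delivered dish comes to lie: feeder x = 0, y = -90, z = 30 mm. The ledge is 42 mm wide in x (narrower than a dish, fingers pass down beside it), y -40 to -127 mm, with a 3 mm lip at its end. A dish here is taken from above, fingers closing along the feeder's x
- dish_1: lowest dish of the stack, the one that is fed: closed clear 60 mm culture dish with beige agar, 60 mm in diameter, 15 mm high, about 30 g; origin at the centre of its underside, z up
- dish_2: second dish of the stack, same shape; it must stay in the magazine
- dish_3: third dish of the stack, same shape; it must stay in the magazine
- dish_4: top dish of the stack, same shape; it must stay in the magazine
- beaker: bystander: 250 ml glass beaker, 75 mm in diameter, 95 mm high; origin at the centre of its underside
- flask: bystander: stoppered conical flask, 84 mm in diameter, 153 mm high; origin at the centre of its underside
- timer: bystander: small lab timer lying flat, 74 x 66 x 19 mm; origin at the centre of its underside
Mind the look-alikes: they are no part of the job. What is shaped like the dish_4 but purple or yellow is not meant.

How it is judged:
By the outcome, as a careful person would: the job done as asked, in the order asked, and still so for the second after the job is handed in, while the arm keeps its last pose, push and grip.
It also fails if it takes over 50 s, if anything falls off the work surface, if the arm or the gripper's body presses on something with over 40 N, if the wrist force passes 120 N, or if a joint passes its speed limit or range.

## Robot

A 6-joint arm with a two-finger parallel gripper is mounted at the origin on a cart in front of the work surface, level with it; the furniture and walls round the work are solid. World frame = base frame: x ahead of the robot, y to its left, z up, the work surface at z = 0. Lengths are in m, angles in rad, forces in N, time in s.
With the tool pointing down it reaches from about 0.35 to 0.95 m from the base axis. Payload 17.4 kg.
Tool frame: the origin (TCP) lies between the finger pads; the fingertips stand 8 mm ahead of it and the grasp point (between the pads) lies 11 mm behind it (r.tcp_to_tips is the distance from the TCP to the fingertips, in m); z points along the fingers, y is the line along which they close (so a half turn about z gives the same grasp; the last joint's range is limited). The gripper opens to 93 mm and grips with 3 to 60 N. Pads are 15 mm wide; open, the fingers measure 128 mm over their backs; the gripper's body (75 mm by 188 mm) begins 65 mm behind the grasp point.
Start: joints at [1.181, 0.116, 1.442, -0, 1.584, -0.038], TCP at [0.233, 0.634, 0.227] pointing down, gripper open.
Joint ranges: [-2.83, 2.83], [-0.83, 2.19], [0.07, 2.5], [-1.14, 4.28], [0.01, 3], [-2.97, 2.97]. Speed limits (rad/s): [1.89, 1.89, 2.22, 3.14, 3.14, 3.14].

## Interface

Orientations are given as [roll, pitch, yaw] about the fixed x, y, z axes, in that order (R = Rz(yaw) Ry(pitch) Rx(roll)).
In Python, from cell import r gives the robot as it stands.
- The arm moves only by the tool apply_moves, never from a script. Its argument "commands" is text: rows parted by semicolons, each of 7 numbers parted by spaces: the shift along the world's x, y, z in cm, then the turn, a rotation vector about the world's x, y, z in rad, then the opening, from 0 (shut) to 1 (fully open). In form: x y z rx ry rz claw; .... A call has 1 to 8 rows; each row shifts and turns the commanded pose from where the row before left it; what a row does not reach is not made up. A row lasts 1/8 s, in which the tool goes at most 62.5 mm and 10.7 degrees, less where a joint would pass 70% of its speed; a pose out of reach is approached as far as the arm can. A call with a gripper value outside its range is refused whole. The fingers move at their own pace and stop on an object; the grip force is fixed at half the most. Time passes only in rows, so rows that do not move let the fingers close. It gives the time, the measured TCP pose, the force, the opening and the grip force at its end, in the units of the state.
- r.sense(): the state, without advancing time (a new reading comes with each control period).
- r.grab_frame(name): name is "side" or "top"; returns (picture, depth): 400x640x3 uint8, red, green, blue; 400x640 float32, m along the optical axis (not along the pixel's ray), 0 where there is no reading.
- r.camera_model(name): a dict with "intrinsics" (3x3 intrinsics, pixels), "view" (4x4, takes a point from world to camera coordinates). Camera axes: x right, y up, looking along -z (the intrinsics and any distortion apply to the point x, -y, -z); pixel columns grow to the right and rows downward; lengths in m; the calibration is good to about 2 mm. A picture is of the moment at which its call begins. camera_model takes no time and is no camera call.
- r.hand_in(): hands the job in; it is judged then, once.
The state is a dict: "time": time; "joint_pos": joint angles; "qvel": joint speeds; "joint_efforts": joint torques, N m; "eef_pos": TCP position; "ee_rot": TCP orientation; "ft_force": force on the tool from outside, world axes, zero at the start; "torque": the same for the moment, N m; "gripper_width": opening from 0.0 (shut) to 1.0 (fully open); "grasp_force": force on a finger pad.
Only numpy, scipy, OpenCV 4.12 (cv2) and the standard library are available. Lean on these libraries where they do the work, as an engineer would, in place of code of your own. Each camera call takes 0.05 s, during which the arm holds its last target. There are 200 camera calls.

## Working session

There is one attempt and no reset: what is moved stays moved. The work goes in short steps, Python scripts to look and compute and a tool call to move; the robot and the scene stay as the last step left them, time stands still between calls to the robot, and variables do not carry over. Pictures are saved under pics/ and viewed, at most 10 in all, crops included, and the job is handed in when it is done.

Besides the shell and the picture viewer there is one more tool, called after ">>>" by a JSON object that holds its "api" and its "payload". apply_moves: Moves the arm, as the interface text tells. Its arguments: {"type":"object","properties":{"commands":{"type":"string"}},"required":["commands"]}

```bash
ls; mkdir -p pics
cat > h.py <<'E'
import numpy as np, cv2
from cell import r
def cam(n):
    m=r.camera_model(n); return np.array(m["intrinsics"]),np.array(m["view"]),m
def ray(n,u,v):
    K,V,_=cam(n); d=np.linalg.inv(K)@[u,v,1]; d=d*[1,-1,-1]
    R=V[:3,:3]; return -R.T@V[:3,3], R.T@d
def onplane(n,u,v,z):
    o,d=ray(n,u,v); return o+d*(z-o[2])/d[2]
def proj(n,p):
    K,V,_=cam(n); c=V[:3,:3]@p+V[:3,3]; q=K@(c*[1,-1,-1]); return q[:2]/q[2]
def pts(n,dep):
    K,V,_=cam(n); v,u=np.mgrid[:400,:640]
    d=np.stack([u,v,np.ones_like(u)],-1)@np.linalg.inv(K).T*[1,-1,-1]*dep[...,None]
    return (d-V[:3,3])@V[:3,:3]
def save(n,img): cv2.imwrite("pics/"+n,img[...,::-1])
E
python3 - <<'E'
from h import *
for n in("side","top"):
    im,d=r.grab_frame(n); np.savez(n+"0.npz",im=im,d=d); save(n+"0.png",im); print(n,cam(n)[2].keys(),ray(n,320,200),(d>0).mean())
print(r.sense())
E
```

```text
pics
side dict_keys(['intrinsics', 'view']) (array([0.55881103, 0.71247851, 0.63926215]), array([-0.00832359, -0.83341084, -0.55259298])) 0.9959765625
top dict_keys(['intrinsics', 'view']) (array([ 0.38803933, -0.09907609,  0.96112019]), array([ 0.16663094, -0.00633627, -0.98601565])) 0.99571484375
{'time': 0.1, 'joint_pos': array([ 1.18115898e+00,  1.16437245e-01,  1.44219166e+00, -8.27313693e-06,
        1.58399873e+00, -3.77873272e-02]), 'qvel': array([-4.04603588e-04, -1.90786043e-03, -2.44283257e-03,  1.92187435e-04,
        5.07212254e-04,  4.77931916e-05]), 'joint_efforts': array([ 2.56472966e-03, -7.22888160e+01, -6.23874378e+01,  7.81400828e-02,
        2.26791197e-02, -8.51602385e-05]), 'eef_pos': array([0.23256557, 0.63348622, 0.22598375]), 'ee_rot': array([-3.14055810e+00, -3.08331342e-05,  2.78974252e+00]), 'ft_force': array([0.26823094, 0.15214626, 0.15923028]), 'torque': array([-0.04050097, -0.04820916,  0.03526066]), 'grasp_force': 0.0, 'gripper_width': 0.998778730067045}
```

View pics/side0.png

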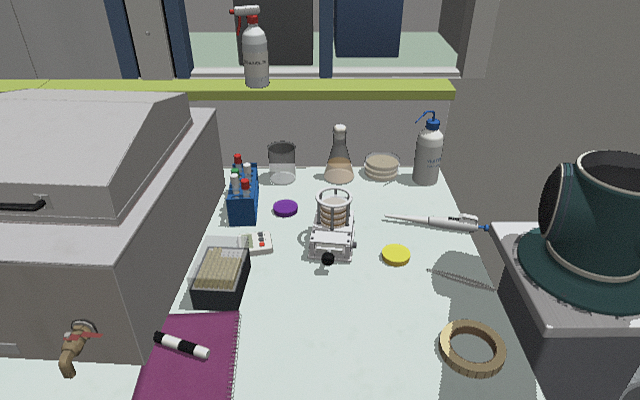

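View pics/top0.png

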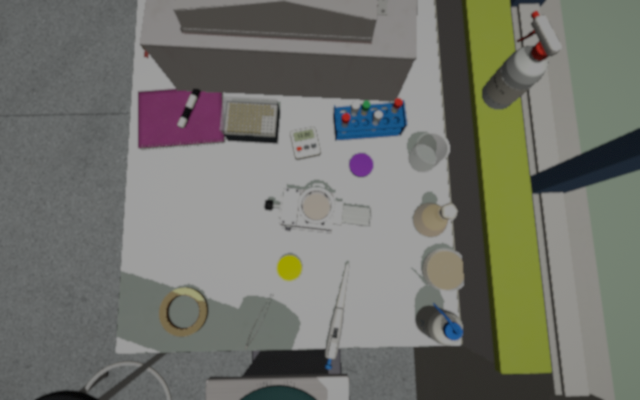

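Run:
```python
from h import *
T=np.load("top0.npz");S=np.load("side0.npz")
P=pts("top",T["d"])
def at(u,v): return P[v,u].round(3)
for n,u,v in [("knob",269,205),("ringc",317,205),("ledge",357,215),("bench",330,250),("beaker",427,150),("flask",433,218),("timer",305,143)]: print(n,at(u,v))
for n,D,box in(("top",T,(255,190,285,220)),("side",S,(312,245,342,270))):
    im=D["im"];x0,y0,x1,y1=box; m=(im[y0:y1,x0:x1].max(-1)<60).astype(np.uint8)
    k,l,s,c=cv2.connectedComponentsWithStats(m); i=1+s[1:,4].argmax(); u,v=c[i]+[x0,y0]; print(n,s[i],u,v,onplane(n,u,v,.036))
# ledge: points z 0.02-0.04 in the region right of channel
sub=P[185:240,275:380].reshape(-1,3)
for lo,hi,nm in((.022,.038,"ledge/low"),(.05,.075,"chan"),(.11,.2,"ring")):
    q=sub[(sub[:,2]>lo)&(sub[:,2]<hi)]; print(nm,len(q),q.min(0).round(3),q.max(0).round(3),q.mean(0).round(3))
im=T["im"][170:250,250:390]; a=cv2.resize(im,None,fx=5,fy=5,interpolation=cv2.INTER_CUBIC)
b=cv2.resize(S["im"][175:275,280:380],None,fx=4,fy=4,interpolation=cv2.INTER_CUBIC)
save("crop.png",a[:, :700]); save("crops.png",b)
```

```text
knob [0.534 0.012 0.045]
ringc [ 0.523 -0.098  0.101]
ledge [ 0.508 -0.19   0.032]
bench [ 0.43  -0.126  0.003]
beaker [ 0.668 -0.371  0.006]
flask [ 0.49  -0.349  0.09 ]
timer [ 0.69  -0.072  0.013]
top [10 10  8  9 57] 268.7543859649123 204.0701754385965 [0.53730054 0.01392952 0.036     ]
side [  9   7  14  13 137] 327.44525547445255 258.2554744525547 [0.53687332 0.01292148 0.036     ]
ledge/low 568 [ 0.472 -0.223  0.023] [ 0.558 -0.005  0.038] [ 0.505 -0.178  0.031]
chan 963 [ 0.474 -0.14   0.05 ] [ 0.571 -0.013  0.073] [ 0.519 -0.06   0.054]
ring 371 [ 0.482 -0.134  0.112] [ 0.558 -0.058  0.12 ] [ 0.519 -0.096  0.116]
```

View pics/crop.png

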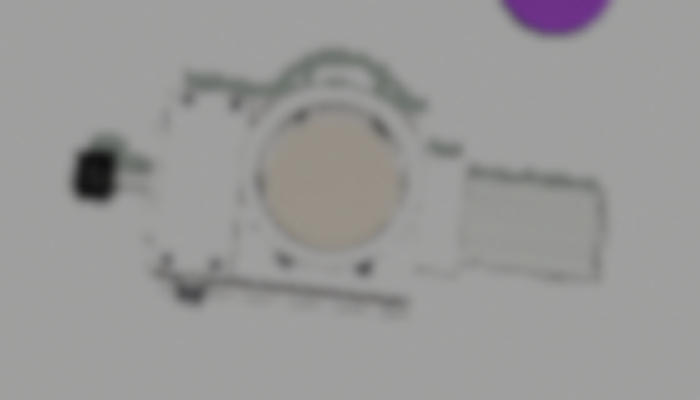

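View pics/crops.png

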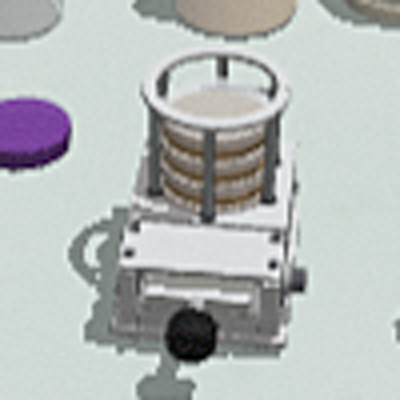

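Feeder: the black knob is at top (269,204) and side (327,258). The other candidates are the dark plunger at top (288,228) and side (355,244), and the purple (361,165) and yellow (289,267) lids, none of which I want. Both views agree on the knob at (0.537, 0.013). The ring centre is (0.520, -0.096), so the knob is 111 mm away as expected. The feeder yaw is about -0.154.

>>> {"api": "apply_moves", "payload": {"commands": "1.9 -3.87 0 0 0 -0.0858 1;1.9 -3.87 0 0 0 -0.0858 1;1.9 -3.87 0 0 0 -0.0858 1;1.9 -3.87 0 0 0 -0.0858 1;1.9 -3.87 0 0 0 -0.0858 1;1.9 -3.87 0 0 0 -0.0858 1;1.9 -3.87 0 0 0 -0.0858 1;1.9 -3.87 0 0 0 -0.0858 1"}}

```text
time: 1.1
eef_pos: [0.3849, 0.3227, 0.2264]
ee_rot: [-3.141, 0.0, 2.101]
ft_force: [0.3, -0.4, 1.3]
gripper_width: 1.001
grasp_force: 0.0
```

>>> {"api": "apply_moves", "payload": {"commands": "1.9 -3.87 0 0 0 -0.0858 1;1.9 -3.87 0 0 0 -0.0858 1;1.9 -3.87 0 0 0 -0.0858 1;1.9 -3.87 0 0 0 -0.0858 1;1.9 -3.87 0 0 0 -0.0858 1;1.9 -3.87 0 0 0 -0.0858 1;1.9 -3.87 0 0 0 -0.0858 1;1.9 -3.87 0 0 0 -0.0858 1"}}

```text
time: 2.1
eef_pos: [0.5369, 0.013, 0.2264]
ee_rot: [-3.141, -0.0, 1.414]
ft_force: [-0.1, 0.9, -0.8]
gripper_width: 1.0
grasp_force: 0.0
```

Run:
```python
from h import *
# yaw from ledge points (depth) PCA + sub-strip centreline
P=pts("top",np.load("top0.npz")["d"]); q=P[195:235,340:375].reshape(-1,3); q=q[(q[:,2]>.026)&(q[:,2]<.038)][:,:2]
rc=cv2.minAreaRect((q*1000).astype(np.float32)); print(rc)
s=r.sense(); print(s["eef_pos"],s["ee_rot"],s["joint_pos"])
```

```text
((507.10009765625, -186.6264190673828), (72.3320083618164, 45.428489685058594), 88.4753646850586)
[0.5369392  0.01303372 0.2263924 ] [-3.14129640e+00 -2.49538641e-05  1.41400085e+00] [-2.32611524e-02 -1.86576572e-01  1.73671996e+00  6.41882181e-05
  1.59173956e+00  1.33535653e-01]
```

>>> {"api": "apply_moves", "payload": {"commands": "0 0 -4 0 0 0 1;0 0 -4 0 0 0 1;0 0 -4 0 0 0 1;0 0 -4 0 0 0 1;0 0 -2.5 0 0 0 1;0 0 -1.6 0 0 0 1;0 0 0 0 0 0 1"}}

```text
time: 2.98
eef_pos: [0.5362, 0.0145, 0.0249]
ee_rot: [-3.14, 0.0, 1.417]
ft_force: [0.0, 0.4, 0.9]
gripper_width: 1.001
grasp_force: 0.0
```

Run:
```python
from h import *
im,d=r.grab_frame("side"); save("side1.png",cv2.resize(im[170:300,230:430],None,fx=4,fy=4,interpolation=cv2.INTER_CUBIC)); print(r.sense()["eef_pos"])
```

```text
[0.53674494 0.01443274 0.02598889]
```

View pics/side1.png

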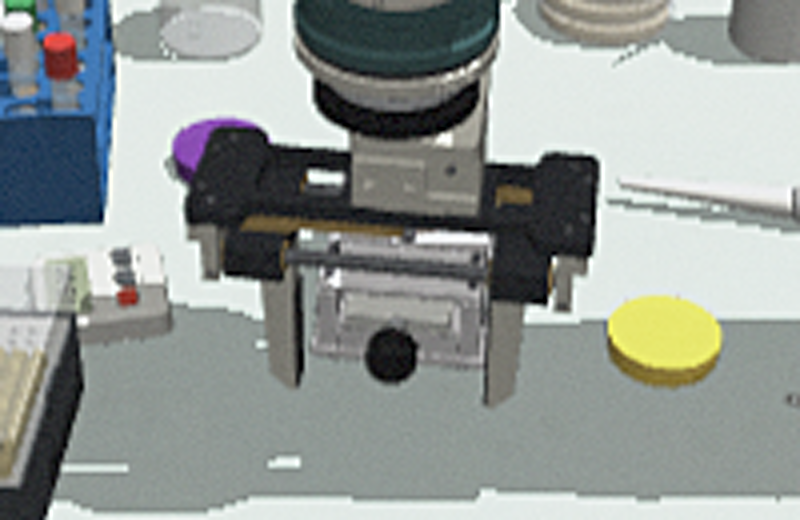

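The knob sits between the open fingers (crop pixel (391,355)), centred to within a few mm. The yellow lid and timer are clear. I'll close on it.

>>> {"api": "apply_moves", "payload": {"commands": "0 0 0 0 0 0 0;0 0 0 0 0 0 0;0 0 0 0 0 0 0;0 0 0 0 0 0 0;0 0 0 0 0 0 0;0 0 0 0 0 0 0"}}

```text
time: 3.78
eef_pos: [0.5366, 0.0145, 0.0257]
ee_rot: [3.142, 0.0, 1.417]
ft_force: [-0.9, 0.2, -0.1]
gripper_width: 0.405
grasp_force: 0.0
```

>>> {"api": "apply_moves", "payload": {"commands": "0 0 0 0 0 0 0;0 0 0 0 0 0 0;0 0 0 0 0 0 0;0 0 0 0 0 0 0"}}

```text
time: 4.28
eef_pos: [0.5368, 0.0144, 0.0257]
ee_rot: [3.141, 0.0, 1.417]
ft_force: [4.7, -0.6, -1.8]
gripper_width: 0.274
grasp_force: 30.0
```

>>> {"api": "apply_moves", "payload": {"commands": "0.15 0.99 0 0 0 0 0;0.15 0.99 0 0 0 0 0;0.15 0.99 0 0 0 0 0;0.15 0.99 0 0 0 0 0;0.15 0.99 0 0 0 0 0;0.15 0.99 0 0 0 0 0;0.15 0.99 0 0 0 0 0;0.15 0.99 0 0 0 0 0"}}

```text
time: 5.28
eef_pos: [0.5479, 0.0935, 0.0255]
ee_rot: [-3.14, 0.001, 1.417]
ft_force: [-5.0, -4.7, 3.4]
gripper_width: 0.272
grasp_force: 30.0
```

>>> {"api": "apply_moves", "payload": {"commands": "0.15 0.99 0 0 0 0 0;0.15 0.99 0 0 0 0 0;0 0 0 0 0 0 0"}}

```text
time: 5.65
eef_pos: [0.5508, 0.1137, 0.0255]
ee_rot: [-3.14, 0.001, 1.418]
ft_force: [-5.3, 1.1, 3.8]
gripper_width: 0.273
grasp_force: 30.1
```

>>> {"api": "apply_moves", "payload": {"commands": "0.03 0.2 0 0 0 0 0;0.03 0.2 0 0 0 0 0;0 0 0 0 0 0 0;0 0 0 0 0 0 0"}}

```text
time: 6.15
eef_pos: [0.5509, 0.1145, 0.0252]
ee_rot: [-3.139, 0.006, 1.417]
ft_force: [-9.8, -26.0, 8.1]
gripper_width: 0.269
grasp_force: 29.8
```

Run:
```python
from h import *
a,d=r.grab_frame("top"); im,_=r.grab_frame("side")
f=lambda x:cv2.resize(x,None,fx=4,fy=4,interpolation=cv2.INTER_CUBIC)
A=f(a[170:250,230:390]);B=f(im[170:240,280:440]); save("out.png",np.vstack([A,B])[:, :800]); print(r.sense()["ft_force"])
```

```text
[-10.91403268 -26.98807362   7.52138161]
```

View pics/out.png

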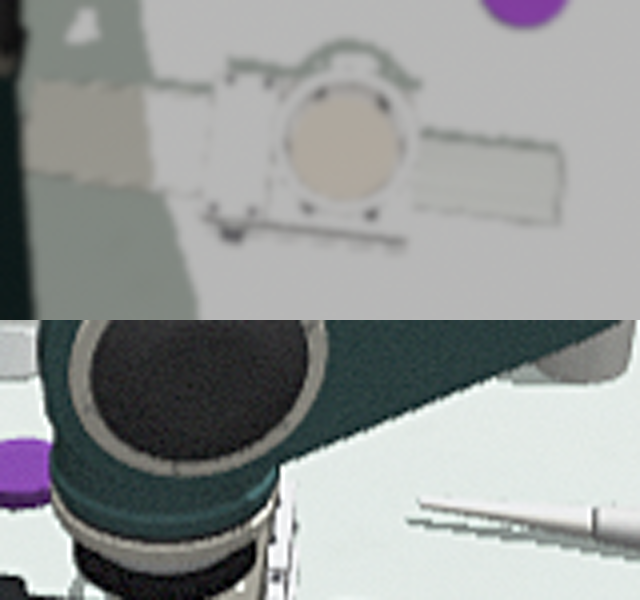

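>>> {"api": "apply_moves", "payload": {"commands": "-0.06 -0.4 0 0 0 0 0;-0.14 -0.9 0 0 0 0 0;-0.14 -0.9 0 0 0 0 0;-0.14 -0.9 0 0 0 0 0;-0.14 -0.9 0 0 0 0 0;-0.14 -0.9 0 0 0 0 0;-0.14 -0.9 0 0 0 0 0;-0.14 -0.9 0 0 0 0 0"}}

```text
time: 7.25
eef_pos: [0.5419, 0.0507, 0.0257]
ee_rot: [3.141, -0.001, 1.417]
ft_force: [4.8, 4.7, -1.8]
gripper_width: 0.277
grasp_force: 30.0
```

>>> {"api": "apply_moves", "payload": {"commands": "-0.14 -0.9 0 0 0 0 0;-0.14 -0.9 0 0 0 0 0;-0.14 -0.9 0 0 0 0 0;-0.14 -0.9 0 0 0 0 0;-0.04 -0.3 0 0 0 0 0;0 0 0 0 0 0 0"}}

```text
time: 8.0
eef_pos: [0.5367, 0.0137, 0.0259]
ee_rot: [3.14, -0.005, 1.417]
ft_force: [12.1, 20.9, -5.0]
gripper_width: 0.27
grasp_force: 30.1
```

>>> {"api": "apply_moves", "payload": {"commands": "0.02 0.2 0 0 0 0 0;0 0 0 0 0 0 1;0 0 0 0 0 0 1;0 0 0 0 0 0 1;0 0 0 0 0 0 1;0 0 0 0 0 0 1;0 0 0 0 0 0 1;0 0 0 0 0 0 1"}}

```text
time: 9.0
eef_pos: [0.536, 0.0135, 0.0256]
ee_rot: [-3.142, 0.0, 1.417]
ft_force: [0.3, -0.6, -0.3]
gripper_width: 0.969
grasp_force: 0.0
```

>>> {"api": "apply_moves", "payload": {"commands": "0 0 0 0 0 0 1;0 0 1.5 0 0 0 1;0 0 3 0 0 0 1;0 0 4 0 0 0 1;0 0 4 0 0 0 1;0 0 4 0 0 0 1;0 0 4 0 0 0 1;0 0 0 0 0 0 1"}}

```text
time: 10.0
eef_pos: [0.5368, 0.0135, 0.2351]
ee_rot: [3.136, -0.001, 1.417]
ft_force: [1.0, 0.1, -0.5]
gripper_width: 1.003
grasp_force: 0.0
```

Run:
```python
from h import *
a,d=r.grab_frame("top"); np.savez("top1.npz",im=a,d=d); im,_=r.grab_frame("side")
f=lambda x:cv2.resize(x,None,fx=4,fy=4,interpolation=cv2.INTER_CUBIC)
save("home.png",np.vstack([f(a[170:250,230:390]),f(im[170:240,250:410])])); print(r.sense()["eef_pos"])
P=pts("top",d)
for u,v in((317,205),(357,215),(350,213),(269,204)): print(u,v,P[v,u].round(3))
```

```text
[0.53590895 0.01345939 0.23115196]
317 205 [ 0.525 -0.098  0.087]
357 215 [ 0.506 -0.189  0.046]
350 213 [ 0.511 -0.173  0.049]
269 204 [ 0.45  -0.052  0.577]
```

View pics/home.png

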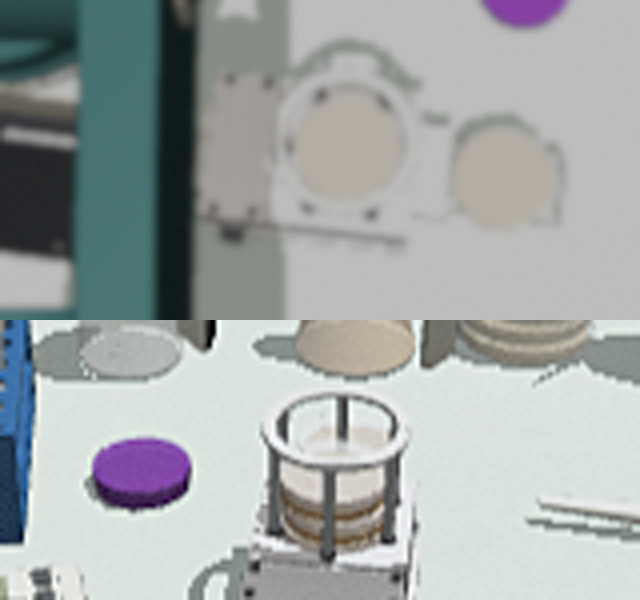

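The dish is on the ledge at top pixel (355.5, 214) and three dishes remain in the magazine, their top about 14 mm lower. Next I'll measure the dish's centre.

Run:
```python
from h import *
T=np.load("top1.npz");a=T["im"].astype(int)
m=np.zeros((400,640),np.uint8); m[190:235,335:375]=((a[...,0]-a[...,2])>12)[190:235,335:375]
k,l,s,c=cv2.connectedComponentsWithStats(m); i=1+s[1:,4].argmax(); print(s[i],c[i],onplane("top",*c[i],.045))
P=pts("top",T["d"]);q=P[l==i]; q=q[(q[:,2]>.04)&(q[:,2]<.05)]; print(len(q),q.mean(0),q.min(0),q.max(0))
```

```text
[344 203  24  24 440] [355.16590909 214.38863636] [ 0.50779593 -0.18468545  0.045     ]
438 [ 0.50770936 -0.18457515  0.0458199 ] [ 0.48067194 -0.21184885  0.04085897] [ 0.53421031 -0.1587837   0.04965632]
```

>>> {"api": "apply_moves", "payload": {"commands": "-0.48 -3.3 0 0 0 0 1;-0.48 -3.3 0 0 0 0 1;-0.48 -3.3 0 0 0 0 1;-0.48 -3.3 0 0 0 0 1;-0.48 -3.3 0 0 0 0 1;-0.48 -3.4 0 0 0 0 1;0 0 0 0 0 0 1"}}

```text
time: 10.98
eef_pos: [0.5064, -0.187, 0.2294]
ee_rot: [-3.14, -0.0, 1.415]
ft_force: [0.2, 0.3, 0.4]
gripper_width: 0.999
grasp_force: 0.0
```

>>> {"api": "apply_moves", "payload": {"commands": "0 0 -4 0 0 0 1;0 0 -4 0 0 0 1;0 0 -3 0 0 0 1;0 0 -3 0 0 0 1;0 0 -2 0 0 0 1;0 0 -2 0 0 0 1;0 0 0 0 0 0 1"}}

```text
time: 11.85
eef_pos: [0.5066, -0.1851, 0.0493]
ee_rot: [-3.139, -0.001, 1.417]
ft_force: [-0.7, 0.6, 0.5]
gripper_width: 0.998
grasp_force: 0.0
```

>>> {"api": "apply_moves", "payload": {"commands": "0.05 -0.05 -1.2 0 0 0 1;0 0 -1.0 0 0 0 1;0 0 0 0 0 0 0;0 0 0 0 0 0 0;0 0 0 0 0 0 0;0 0 0 0 0 0 0;0 0 0 0 0 0 0;0 0 0 0 0 0 0"}}

```text
time: 12.85
eef_pos: [0.5078, -0.1861, 0.0289]
ee_rot: [3.141, 0.0, 1.417]
ft_force: [-1.5, 0.0, 3.6]
gripper_width: 0.636
grasp_force: 30.0
```

>>> {"api": "apply_moves", "payload": {"commands": "0 0 0 0 0 0 0;0 0 0.5 0 0 0 0;0 0 1 0 0 0 0;0 0 2 0 0 0 0;0 0 3 0 0 0 0;0 0 3 0 0 0 0;0 0 3 0 0 0 0;0 0 2.5 0 0 0 0"}}

```text
time: 13.85
eef_pos: [0.5078, -0.1861, 0.1815]
ee_rot: [3.14, 0.0, 1.417]
ft_force: [-0.5, 0.8, -0.2]
gripper_width: 0.64
grasp_force: 30.0
```

>>> {"api": "apply_moves", "payload": {"commands": "0 0 1.3 0 0 0 0;0 0 0.5 0 0 0 0;0 0 0 0 0 0 0;0 0 0 0 0 0 0;0 0 0 0 0 0 0;0 0 0 0 0 0 0;0 0 0 0 0 0 0;0 0 0 0 0 0 0"}}

```text
time: 14.85
eef_pos: [0.5077, -0.186, 0.1966]
ee_rot: [-3.142, -0.0, 1.417]
ft_force: [0.2, -0.4, -0.1]
gripper_width: 0.637
grasp_force: 30.0
```

Run:
```python
from h import *
im,_=r.grab_frame("side"); a,d=r.grab_frame("top")
f=lambda x:cv2.resize(x,None,fx=3,fy=3,interpolation=cv2.INTER_CUBIC)
save("end.png",f(im[90:280,220:450])); s=r.sense(); print(s["eef_pos"],s["ee_rot"],s["grasp_force"],s["gripper_width"],s["ft_force"])
```

```text
[ 0.50770352 -0.18603405  0.19663087] [-3.14156488e+00 -1.97889266e-06  1.41700556e+00] 29.999888241291046 0.6438282969897775 [-0.80881752 -0.29859656 -0.42717896]
```

View pics/end.png

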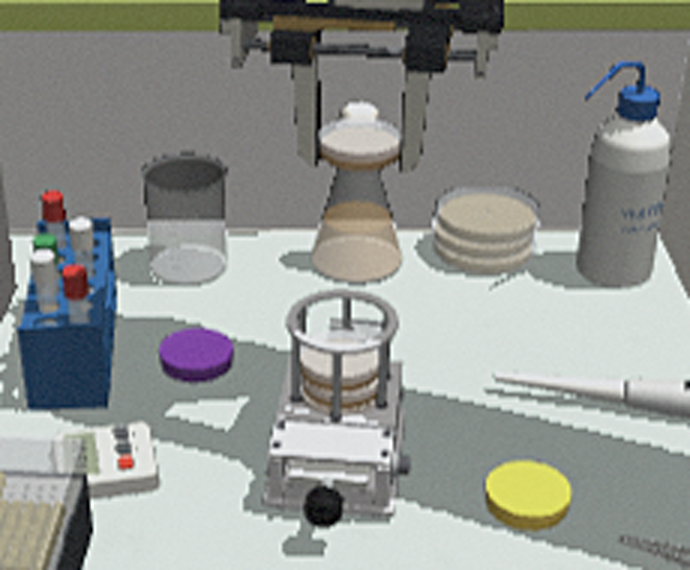

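The dish is held level between the fingers at crop (360,140), about 20 cm up. The knob is home, three dishes remain in the magazine, and the bystanders haven't moved.

```bash
python3 -c "
from cell import r
print(r.hand_in())"
```

```text
the job is handed in; nothing more can be done
None
```

I fed one dish and handed the job in at about 15 s. The arm is holding that dish still, level and right way up about 20 cm above the bench, the slide is home, three dishes remain in the magazine, and nothing else was disturbed.

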